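Lean the big vanity mirror against the tray's back wall

TASK

Take the larger of the two framed mirrors out of the little wooden rack on the aluminium tray and lean it against the middle of the tray's high back wall: short edge down on the tray floor, one face towards the wall, its upper part resting back on the wall's top edge at a steady slant of about 17 degrees from upright. Leave the small mirror and the white pill organiser standing in their slots.

Things in the scene. Friction and masses are not known exactly. Their poses are not given: they have to be found in the camera images.
- mirror_center (a point): Centre of the larger mirror: rigid plate, glass both sides in a steel frame, 90 mm wide (x), 10 thick (y), 130 tall (z, up), 0.2 kg; tallest thing in the rack. Starts loose and upright in one of 3 slots (15 mm wide, walls reach 34 mm above the tray floor, slot floor 4 mm above it); lifts straight out. Neighbours 56 mm away centre to centre along y, tops at most 89 mm above the tray floor.
- wall_mid (a point): Middle of the top front edge of the tray's upright back wall: fixed sheet 4 mm thick, 480 long, top 70 mm above the flat tray floor in front of it. x: level, square into the wall, away from the robot; y along the wall; z up. Wall free 90 mm either side; vials and a dish stand nearer its ends. A low shelf, with jars up to 185 mm above the table, begins 139 mm behind the wall face.
- small_mirror_center (a point): Centre of the smaller mirror of the same make, 70 mm wide (x), 10 mm thick (y), 85 mm tall (z), loose in another slot of the rack; to be left standing there.
- organiser_center (a point): Centre of a flat white plastic pill organiser with clear lids, 75 mm wide (x), 12 mm thick (y), 80 mm tall (z), loose in the remaining slot; to be left standing there.
Things that resemble listed ones, but are neither listed nor needed, are in the scene too. Leave any red look-alike of the part that bears mirror_center alone.

How it is judged:
By the outcome, as a careful person would: the job done as asked, in the order asked, and still so for the second after the job is handed in, with the robot touching nothing.
It also fails if it takes over 38 s, if anything falls off the work surface, if the arm or the gripper's body presses on something with over 40 N, if the wrist force passes 120 N, or if a joint passes its speed limit or range.

ROBOT

A 6-joint arm with a two-finger parallel gripper is mounted at the origin on the work surface. World frame = base frame: x ahead of the robot, y to its left, z up, the work surface at z = 0. Lengths are in m, angles in degrees, forces in N, time in s.
With the tool pointing down it reaches from about 0.375 to 0.9 m from the base axis. Payload 3.1 kg.
Tool frame: the origin (TCP) lies at the very end of the fingers, on their centre line; the grasp point (between the pads) lies 19 mm behind it (bot.grip_point_offset is the distance from the TCP to the grasp point, in m); z points along the fingers, x is the direction in which the jaws open and shut, and the axes are right-handed (so a half turn about z gives the same grasp; the last joint's range is limited). The gripper opens to 87 mm and grips with 3 to 60 N. Pads are 19 mm wide; open, the fingers measure 117 mm over their backs; the gripper's body (75 mm by 190 mm) begins 51 mm behind the grasp point.
Start: joints at [-81.389, 30.224, 82.088, -0, 67.689, -10.227], TCP at [0.202, -0.591, 0.223] pointing down, gripper open.
Joint ranges: [-176.69, 176.69], [-43.24, 126.21], [12.49, 139.97], [-82, 262], [0, 151.66], [-163.58, 163.58]. Speed limits (degrees/s): [159.86, 159.86, 180, 180, 180, 180].

INTERFACE

Orientations are given as a 3x3 rotation matrix whose columns are the frame's x, y, z axes.
In Python, from rig import bot, capture, recognise, place_of gives the robot as it stands.
- The arm moves only by the tool send_rows, never from a script. Its argument "motion" is a list of rows, each a list of 2 entries, a list of its own where there are three numbers: the shift along the tool's x, y, z in mm, then the turn about the tool's z in rad. A call has exactly 5 rows; each row shifts and turns the pose as measured when the row begins, along the tool's axes as they then stand; what a row does not reach is not made up. A row lasts 1/12 s, in which the tool goes at most 41.7 mm and 7.16 degrees, less where a joint would pass 70% of its speed; a pose out of reach is approached as far as the arm can. A call with a gripper value outside its range is refused whole. "gripper" is the closure, from 0 (fully open) to 1 (shut), set as the call begins (left out, the last holds). The fingers move at their own pace and stop on an object; the grip force is fixed at half the most. Time passes only in rows, so rows that do not move let the fingers close, or fill a call up. It gives the time, the measured TCP pose, the force and the opening at its end, in the units of the state.
- bot.read_state(): the state, without advancing time (a new reading comes with each control period).
- capture(name): name is "side" or "top" or "wrist"; returns a dict with "image" (420x560x3 uint8, blue, green, red), "fx", "fy", "cx", "cy" (pixels), "rvec" (rotation vector, rad) and "tvec" (3), from world to camera coordinates, as OpenCV has them. Camera axes: x right, y down, z forward; pixel columns grow to the right and rows downward; lengths in m; the calibration is good to about 2 mm. A picture is of the moment at which its call begins. There is no depth.
- bot.hand_in(): hands the job in, once; it reports no verdict.
Trained networks look in the newest picture that a camera, given by its name, has taken for a name from the list of things; names that differ only in an ending like _2 or _b are one class to them, and where a whole thing is asked for, a point or a joint stands for the part that bears it (a point fixed in the world has none). Each returns a list of dicts, best first, with "p" (0 to 1); they miss things now and then, are a little off and sometimes report something else, mostly with a low value. They report only what shows in the picture. A call takes as long as a camera call. They do not tell look-alikes from the thing itself.
- recognise(camera, target): "xy" ([column, row] in pixels, amid what is visible of it).
- place_of(camera, target): "xy" ([column, row] in pixels: a listed point, or the origin of a listed thing).
The state is a dict: "time_s": time; "joint_positions": joint angles; "qvel": joint speeds; "tau": joint torques, N m; "position": TCP position; "tcp_rot": TCP orientation; "force": force on the tool from outside, world axes, zero at the start; "moment": the same for the moment, N m; "opening": opening from 0.0 (shut) to 1.0 (fully open).
Only numpy, scipy, OpenCV 4.12 (cv2) and the standard library are available. Lean on these libraries where they do the work, as an engineer would, in place of code of your own. Each camera call takes 0.05 s, during which the arm holds its last target.

## Working session

There is one attempt and no reset: what is moved stays moved. The work goes in short steps, Python scripts to look and compute and a tool call to move; the robot and the scene stay as the last step left them, time stands still between calls to the robot, and variables do not carry over. Pictures are saved under pics/ and viewed, and the job is handed in when it is done.

Besides the shell and the picture viewer there is one more tool, called after "Request:" by a JSON object that holds its "method" and its "body". send_rows: Moves the arm, as the interface text tells. Its arguments: {"type":"object","properties":{"motion":{"type":"array","items":{"type":"array"}},"gripper":{"type":"number"}},"required":["motion"]}

```bash
ls; mkdir -p pics
cat > h.py <<'E'
import numpy as np, cv2
from rig import bot, capture, recognise, place_of
def ray(c,uv):
    R,_=cv2.Rodrigues(np.array(c["rvec"],float)); t=np.array(c["tvec"],float).ravel()
    d=R.T@np.array([(uv[0]-c["cx"])/c["fx"],(uv[1]-c["cy"])/c["fy"],1.])
    return -R.T@t, d/np.linalg.norm(d)
def atz(c,uv,z):
    o,d=ray(c,uv); return o+d*(z-o[2])/d[2]
def proj(c,P):
    K=np.array([[c["fx"],0,c["cx"]],[0,c["fy"],c["cy"]],[0,0,1]])
    return cv2.projectPoints(np.array(P,float).reshape(-1,1,3),np.array(c["rvec"],float),np.array(c["tvec"],float),K,None)[0].reshape(-1,2)
def tri(rs):
    A=0;b=0
    for o,d in rs:
        M=np.eye(3)-np.outer(d,d);A=A+M;b=b+M@o
    return np.linalg.solve(A,b)
E
python3 - <<'E'
from h import *
import pickle
C={}
for n in ["side","top","wrist"]:
    c=capture(n);C[n]=c;cv2.imwrite(f"pics/{n}0.png",c["image"])
    print(n,ray(c,(c["cx"],c["cy"])))
    for t in ["mirror_center","wall_mid","small_mirror_center","organiser_center"]:
        print(t,[(np.round(r["xy"],1).tolist(),round(r["p"],2)) for r in place_of(n,t)[:4]])
pickle.dump(C,open("C0.pkl","wb"))
print(bot.read_state())
E
```

```text
pics
side (array([0.25789341, 0.47499647, 0.71686145]), array([ 0.24644015, -0.64806222, -0.72061267]))
mirror_center [([281.7, 234.9], 0.92), ([277.5, 262.3], 0.64), ([399.6, 172.2], 0.45)]
wall_mid [([185.9, 209.8], 0.94)]
small_mirror_center [([277.7, 261.3], 0.77)]
organiser_center [([283.1, 234.3], 0.61), ([277.4, 224.7], 0.48)]
top (array([ 0.34912132, -0.08761178,  0.80839547]), array([ 0.17405379, -0.03619117, -0.98407087]))
mirror_center [([239.5, 227.4], 0.92), ([388.1, 332.1], 0.64)]
wall_mid [([236.4, 119.4], 0.66)]
small_mirror_center [([214.7, 230.9], 0.65)]
organiser_center [([267.7, 218.3], 0.9)]
wrist (array([ 0.28194362, -0.5640549 ,  0.38558952]), array([-0.28788558, -0.09955914, -0.95247565]))
mirror_center []
wall_mid []
small_mirror_center []
organiser_center []
{'time_s': 0.75, 'joint_positions': array([-8.13865323e+01,  3.02193961e+01,  8.20861273e+01, -5.17518181e-04,
        6.76879910e+01, -1.02266447e+01]), 'qvel': array([ 0.10063616, -0.01017043, -0.04652561,  0.01842297, -0.03518813,
       -0.05030227]), 'tau': array([-5.17094231e-04, -4.39911747e+01, -1.76965874e+01,  6.34821877e-02,
        5.03210525e-02, -2.79619076e-05]), 'position': array([ 0.20186266, -0.59150547,  0.22260126]), 'tcp_rot': array([[ 3.22931603e-01, -9.46422305e-01,  8.69085385e-06],
       [-9.46422299e-01, -3.22931602e-01, -1.13168379e-04],
       [ 1.09911629e-04,  2.83204281e-05, -9.99999994e-01]]), 'force': array([-0.06697069,  0.29294915, -0.40668956]), 'moment': array([ 0.03881349, -0.0015137 ,  0.00587059]), 'opening': 1.0024887142962249}
```

View pics/side0.png

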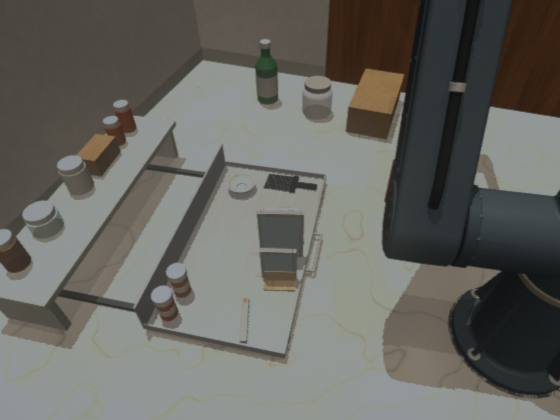

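View pics/top0.png

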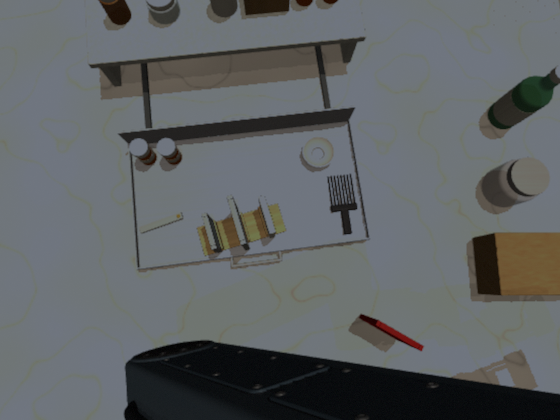

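Run:
```python
import pickle,cv2
C=pickle.load(open("C0.pkl","rb"))
a=C["top"]["image"][170:290,170:310];b=C["side"]["image"][160:320,200:370]
cv2.imwrite("pics/croptop.png",cv2.resize(a,None,fx=5,fy=5,interpolation=2))
cv2.imwrite("pics/cropside.png",cv2.resize(b,None,fx=3.7,fy=3.7,interpolation=2))
```

```text
(no output)
```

View pics/croptop.png

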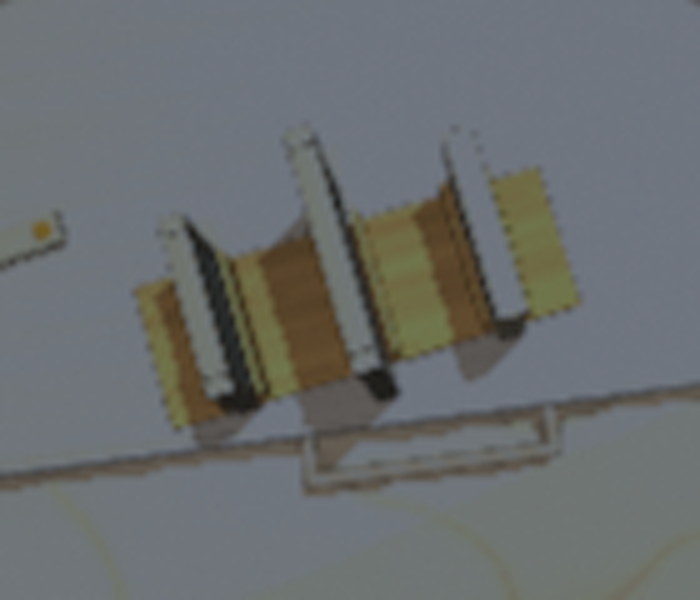

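View pics/cropside.png

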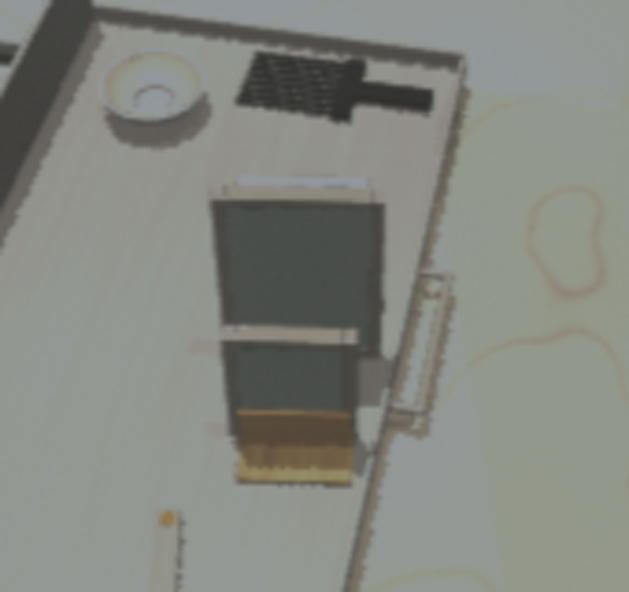

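Run:
```python
import pickle
from h import *
C=pickle.load(open("C0.pkl","rb"))
s,t=C["side"],C["top"]
def T(a,b):
    r=[ray(s,a),ray(t,b)];p=tri(r);print(np.round(p,4),np.round(proj(s,p)[0]-a,1),np.round(proj(t,p)[0]-b,1));return p
print("wall");w=T((185.9,209.8),(236.4,119.4))
print("mir");T((281.7,234.9),(239.5,227.4))
print("small");T((277.7,261.3),(214.7,230.9))
print("org");T((277.4,224.7),(267.7,218.3))
f=0;
# mirror top ends
a=T((259,211.5),(230.5,197)); b=T((302.5,213.5),(243.5,241)); print(np.linalg.norm(a-b),np.degrees(np.arctan2(*(a-b)[:2][::-1])))
# tops at z
for z in (.134,.139,.144):
  a=atz(t,(230.2,196.8),z);b=atz(t,(243.2,241),z);print(z,a,b,np.linalg.norm(a-b))
for sgn in (-1,1):
  pass
for n in ("top","side"):
  im=C[n]["image"]; 
  cr=im[90:150,100:380] if n=="top" else im[140:330,120:240]
  k=2.8 if n=="top" else 3.1
  cv2.imwrite(f"pics/wall{n}.png",cv2.convertScaleAbs(cv2.resize(cr,None,fx=k,fy=k,interpolation=2),alpha=1.7))
```

```text
wall
[ 0.6669 -0.0223  0.0884] [0.5 0.2] [-0.1 -0.5]
mir
[ 0.4528 -0.0302  0.0794] [1.5 0.3] [-0.3 -1.5]
small
[0.4464 0.0195 0.058 ] [0.2 0. ] [-0.  -0.2]
org
[ 0.4796 -0.0834  0.0431] [2.8 0.6] [-0.6 -3. ]
[ 0.4959 -0.0191  0.1446] [0.3 0.1] [-0.1 -0.4]
[ 0.4172 -0.0429  0.1424] [-0. -0.] [0. 0.]
0.08220598799094778 16.83855459153565
0.134 [ 0.49792589 -0.01763594  0.134     ] [ 0.41812655 -0.04183666  0.134     ] 0.0833883121561238
0.139 [ 0.49682265 -0.01815474  0.139     ] [ 0.41761494 -0.04217603  0.139     ] 0.08277006725642995
0.144 [ 0.49571941 -0.01867355  0.144     ] [ 0.41710333 -0.04251541  0.144     ] 0.08215182235673608
```

View pics/walltop.png

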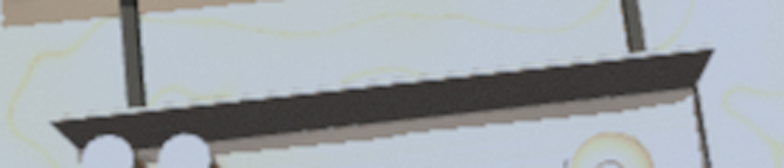

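View pics/wallside.png

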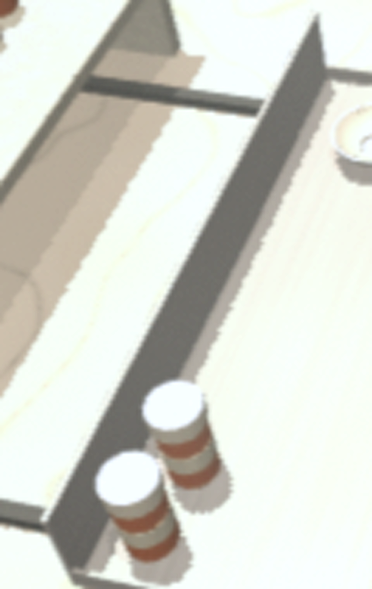

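Run:
```python
import pickle
from h import *
C=pickle.load(open("C0.pkl","rb"))
s,t=C["side"],C["top"]
def T(a,b):
    r=[ray(s,a),ray(t,b)];p=tri(r);print(np.round(p,4),np.round(proj(s,p)[0]-a,1),np.round(proj(t,p)[0]-b,1));return p
L=T((134.5,310),(118.6,133.6));R=T((222.6,144.8),(354.6,107.9))
print(np.linalg.norm(L-R),(L+R)/2)
d=(L-R)/np.linalg.norm(L-R);print("wall yaw of y axis",np.degrees(np.arctan2(-d[0],d[1])))
# tray front corners floors: side  (288,351) ; top (138,269),(368,240)
T((288,351),(138,269));T((326,174),(352,122))
for p in [(118.6,133.6),(354.6,107.9)]: print(atz(t,p,.078))
# base of mirrors; bases of organiser etc.
for n,im in (("side",s),("top",t)):
  R_,_=cv2.Rodrigues(np.array(im["rvec"],float))
for v in [(234,198),(246,240)]: pass
```

```text
[0.6407 0.2125 0.0755] [0.6 0.2] [-0.2 -0.6]
[ 0.6992 -0.2638  0.0766] [0.3 0.1] [-0.1 -0.4]
0.47981993284443863 [ 0.66991334 -0.02564613  0.07604482]
wall yaw of y axis 7.000227608461402
[0.3724 0.1738 0.0284] [-0.7 -0.1] [0.1 0.6]
[ 0.5076 -0.2045  0.1728] [-40.1 -31.8] [-14.9  64.5]
[0.63850246 0.21100726 0.078     ]
[ 0.69766402 -0.26351736  0.078     ]
```

Run:
```python
import pickle
from h import *
C=pickle.load(open("C0.pkl","rb"))
s,t=C["side"],C["top"]
def T(a,b):
    r=[ray(s,a),ray(t,b)];p=tri(r);print(np.round(p,4),np.round(proj(s,p)[0]-a,1));return p
print("bottle top");T((265,44),(553,76))
print("jar top");T((317,84),(522,178))
print("box corners at z=.1");print(atz(t,(475,236),.1),atz(t,(477,296),.1))
P=np.array([[.202,-.591,.223],[.457,-.03,.2]]);print(proj(t,P))
R=bot.read_state()["tcp_rot"];print(R.T@(np.array([.457,-.03,.223])-P[0]))
```

```text
bottle top
[ 0.7115 -0.6017  0.1883] [0.3 0.1]
jar top
[ 0.5454 -0.5816  0.102 ] [0.8 0.1]
box corners at z=.1
[ 0.42964637 -0.47831533  0.1       ] [ 0.31826682 -0.47135169  0.1       ]
[[607.49890623 378.44281403]
 [233.35865218 212.79168105]]
[-4.48595351e-01 -4.22502316e-01 -6.12712928e-05]
```

Request:
{"method": "send_rows", "body": {"motion": [[[-28,-26,-2],0],[[-28,-26,-2],0],[[-28,-26,-2],0],[[-28,-26,-2],0],[[-28,-26,-2],0]], "gripper": 0.4}}

```text
time_s: 1.17
position: [0.2787, -0.4214, 0.231]
tcp_rot: [[0.312, -0.95, 0.001], [-0.95, -0.312, -0.01], [0.01, 0.003, -1.0]]
force: [0.0, -0.1, -0.3]
opening: 0.703
```

Request:
{"method": "send_rows", "body": {"motion": [[[-28,-26,0],0],[[-28,-26,0],0],[[-28,-26,0],0],[[-28,-26,0],0],[[-28,-26,0],0]]}}

```text
time_s: 1.58
position: [0.3613, -0.2404, 0.2309]
tcp_rot: [[0.308, -0.951, 0.004], [-0.951, -0.308, -0.014], [0.014, 0.001, -1.0]]
force: [0.7, 0.3, 0.2]
opening: 0.602
```

Request:
{"method": "send_rows", "body": {"motion": [[[-28,-26,0],0],[[-28,-26,0],0],[[-28,-26,0],0],[[0,0,0],0],[[0,0,0],0]]}}

```text
time_s: 2.0
position: [0.4131, -0.1238, 0.2311]
tcp_rot: [[0.318, -0.948, 0.008], [-0.948, -0.318, -0.013], [0.015, -0.003, -1.0]]
force: [-0.3, 0.2, 0.4]
opening: 0.6
```

Run:
```python
from h import *
import pickle
C={}
for n in ["top","wrist"]:
    c=capture(n);C[n]=c;cv2.imwrite(f"pics/{n}1.png",c["image"])
for t in ["mirror_center","small_mirror_center","organiser_center"]:
    print(t,[(np.round(r["xy"],1).tolist(),round(r["p"],2)) for r in place_of("wrist",t)[:4]])
pickle.dump(C,open("C1.pkl","wb"))
```

```text
mirror_center [([185.7, 108.7], 0.83)]
small_mirror_center [([133.0, 106.1], 0.97)]
organiser_center [([251.7, 110.6], 0.64)]
```

View pics/wrist1.png

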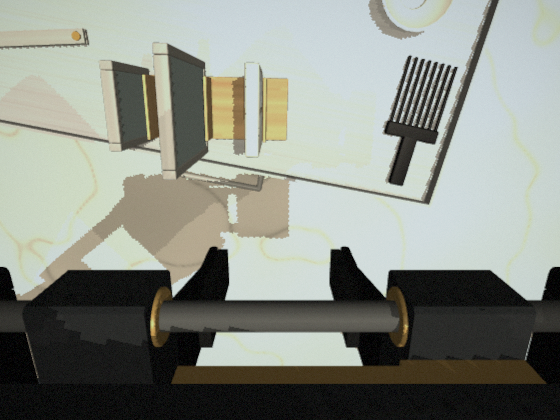

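Run:
```python
import pickle
from h import *
C=pickle.load(open("C1.pkl","rb"))
a=C["wrist"]["image"][30:190,90:300]
cv2.imwrite("pics/cw1.png",cv2.resize(a,None,fx=3.7,fy=3.7,interpolation=2))
```

```text
(no output)
```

View pics/cw1.png

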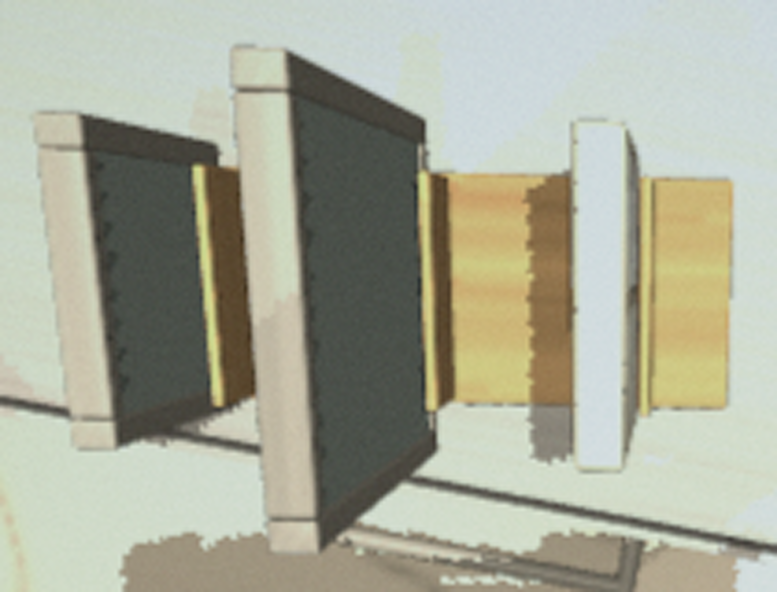

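Run:
```python
import pickle
from h import *
C=pickle.load(open("C1.pkl","rb"));c=C["wrist"]
for z in (.136,.140,.144):
  q=[atz(c,(90+u/3.7,30+v/3.7),z) for u,v in [(231,47),(287,49),(320,550),(270,550)]]
  a=(q[0]+q[1])/2;b=(q[2]+q[3])/2
  print(z,np.round((a+b)/2,4),"w",np.linalg.norm(a-b),"t",np.linalg.norm(q[0]-q[1]),np.linalg.norm(q[2]-q[3]),"yaw",np.degrees(np.arctan2(*(a-b)[:2][::-1])))
# organiser top thickness/width
q=[atz(c,(90+u/3.7,30+v/3.7),.091) for u,v in [(572,120),(625,122),(622,470),(577,470)]]
print([np.linalg.norm(q[i]-q[(i+1)%4]) for i in range(4)],np.mean(q,0))
s=bot.read_state();R=s["tcp_rot"];p=s["position"]
print(s["time_s"],p,R)
```

```text
0.136 [ 0.4553 -0.0262  0.136 ] w 0.09334392341757626 t 0.010096303395563128 0.010119533635545533 yaw 17.013782642171698
0.14 [ 0.4559 -0.0272  0.14  ] w 0.09189912157019715 t 0.009940030150733317 0.009962900826938967 yaw 17.013782642171698
0.144 [ 0.4564 -0.0283  0.144 ] w 0.09045431972281814 t 0.009783756905903532 0.009806268018332412 yaw 17.01378264217169
[np.float64(0.011514007888073855), np.float64(0.07606719257000744), np.float64(0.010575014166624576), np.float64(0.07640820367157376)] [ 0.47404319 -0.08230178  0.091     ]
2.25 [ 0.41221104 -0.12679296  0.23091756] [[ 0.31107262 -0.95035688  0.00745864]
 [-0.95026862 -0.31114799 -0.01328442]
 [ 0.01494568 -0.00295529 -0.99988394]]
```

Request:
{"method": "send_rows", "body": {"motion": [[[-20,-18,0],0.019],[[-20,-18,0],0],[[-20,-18,0],0],[[-20,-18,0],0],[[0,0,0],0]]}}

```text
time_s: 2.67
position: [0.4597, -0.0361, 0.2299]
tcp_rot: [[0.271, -0.963, 0.009], [-0.962, -0.271, -0.015], [0.017, -0.004, -1.0]]
force: [-0.2, -0.4, 0.7]
opening: 0.599
```

Request:
{"method": "send_rows", "body": {"motion": [[[-6,1,0],-0.012],[[-4,1,10],-0.01],[[0,0,20],0],[[0,0,20],0],[[0,0,0],0]]}}

```text
time_s: 3.08
position: [0.4554, -0.0334, 0.1794]
tcp_rot: [[0.287, -0.958, 0.012], [-0.958, -0.287, -0.018], [0.021, -0.006, -1.0]]
force: [-1.9, 0.7, 0.1]
opening: 0.603
```

Request:
{"method": "send_rows", "body": {"motion": [[[-7,-2,8],0],[[0,0,25],0],[[0,0,25],0],[[0,0,14],0],[[0,0,0],0]]}}

```text
time_s: 3.5
position: [0.458, -0.0312, 0.1075]
tcp_rot: [[0.279, -0.96, 0.018], [-0.96, -0.279, -0.02], [0.024, -0.012, -1.0]]
force: [-0.2, -0.0, -0.5]
opening: 0.596
```

Run:
```python
from h import *
s=bot.read_state();print(s["position"],s["tcp_rot"],s["qvel"])
c=capture("side");cv2.imwrite("pics/side2.png",cv2.resize(c["image"][130:330,180:420],None,fx=3,fy=3))
```

```text
[ 0.45800085 -0.0311698   0.10749981] [[ 0.27885025 -0.96015736  0.01844929]
 [-0.96002241 -0.27919797 -0.02013633]
 [ 0.02448505 -0.01209671 -0.99962701]] [-0.467108   -1.25368506 -0.41312013  0.05132205  1.34721712  0.11585359]
```

View pics/side2.png

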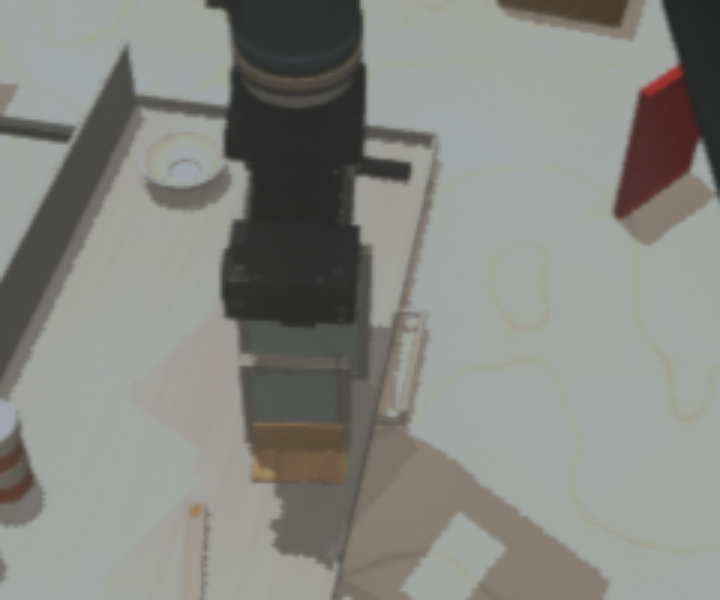

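Request:
{"method": "send_rows", "body": {"motion": [[[-3,2,2],-0.014],[[0,0,0],0],[[0,0,0],0],[[0,0,0],0],[[0,0,0],0]], "gripper": 1}}

```text
time_s: 3.97
position: [0.4579, -0.0298, 0.1102]
tcp_rot: [[0.293, -0.956, 0.027], [-0.956, -0.293, -0.023], [0.03, -0.019, -0.999]]
force: [-1.0, 0.0, -0.1]
opening: 0.307
```

Request:
{"method": "send_rows", "body": {"motion": [[[0,0,0],0],[[0,0,0],0],[[0,0,0],0],[[0,0,0],0],[[0,0,0],0]]}}

```text
time_s: 4.38
position: [0.4582, -0.0288, 0.1115]
tcp_rot: [[0.292, -0.956, 0.029], [-0.956, -0.292, -0.022], [0.029, -0.021, -0.999]]
force: [0.6, 1.0, 0.3]
opening: 0.112
```

Request:
{"method": "send_rows", "body": {"motion": [[[0.5,-0.4,-15],0],[[0.6,-0.4,-20],0],[[0.6,-0.4,-20],0],[[0.6,-0.4,-25],0],[[0.6,-0.4,-25],0]]}}

```text
time_s: 4.8
position: [0.4524, -0.0282, 0.2134]
tcp_rot: [[0.293, -0.956, 0.009], [-0.956, -0.293, -0.018], [0.02, -0.003, -1.0]]
force: [0.9, -0.6, -3.0]
opening: 0.111
```

Run:
```python
from h import *
s=bot.read_state();print(s["position"],s["tcp_rot"],s["opening"])
c=capture("side");cv2.imwrite("pics/side3.png",cv2.resize(c["image"][100:330,150:420],None,fx=2.6,fy=2.6))
```

```text
[ 0.45239004 -0.02815119  0.21344014] [[ 0.29331274 -0.955972    0.00922908]
 [-0.95580594 -0.29343708 -0.01815705]
 [ 0.02006579 -0.00349551 -0.99979255]] 0.11127812736135259
```

View pics/side3.png

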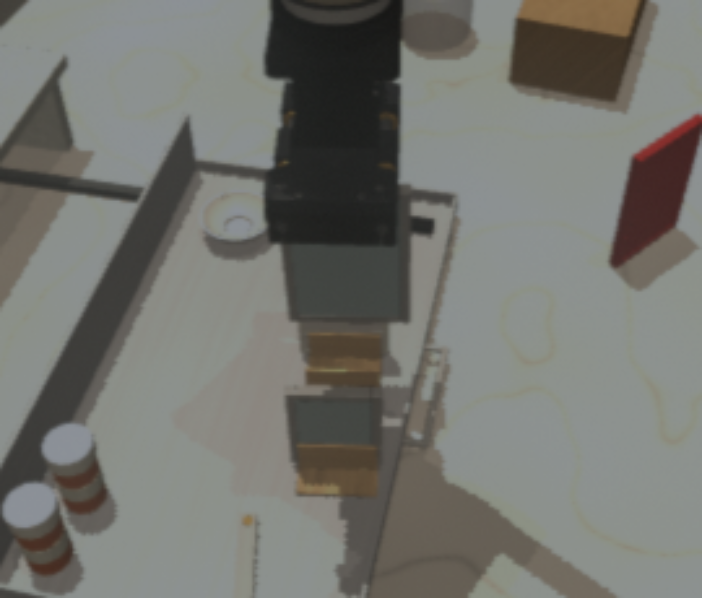

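Request:
{"method": "send_rows", "body": {"motion": [[[4.4,-14.3,0],-0.117],[[6,-13.7,0],-0.117],[[7.6,-12.9,0],-0.117],[[9,-12,0],-0.117],[[10.4,-10.8,0],-0.117]]}}

```text
time_s: 5.27
position: [0.5286, -0.0285, 0.2199]
tcp_rot: [[0.788, -0.615, 0.017], [-0.615, -0.788, -0.024], [0.028, 0.009, -1.0]]
force: [-0.2, 0.1, -2.6]
opening: 0.114
```

Request:
{"method": "send_rows", "body": {"motion": [[[11.6,-9.3,1],-0.117],[[12.6,-7.9,1],-0.117],[[13.5,-6.4,1],-0.117],[[14.1,-4.8,1],-0.117],[[14.6,-3.1,1],-0.117]]}}

```text
time_s: 5.68
position: [0.6038, -0.0271, 0.2106]
tcp_rot: [[0.999, -0.047, 0.009], [-0.046, -0.999, -0.025], [0.01, 0.024, -1.0]]
force: [0.0, -0.3, -1.9]
opening: 0.116
```

Request:
{"method": "send_rows", "body": {"motion": [[[5,0,0],-0.08],[[5,0,0],-0.07],[[0,0,0],0],[[0,0,0],0],[[0,0,0],0]]}}

```text
time_s: 6.1
position: [0.6149, -0.0278, 0.2043]
tcp_rot: [[0.994, 0.112, 0.002], [0.112, -0.993, -0.025], [-0.0, 0.025, -1.0]]
force: [0.4, -0.0, -2.7]
opening: 0.115
```

Run:
```python
from h import *
import pickle
s=bot.read_state();print(s["position"],s["tcp_rot"],s["force"],np.degrees(np.arctan2(s["tcp_rot"][1,0],s["tcp_rot"][0,0])))
C={}
for n in ("side","wrist"):
    c=capture(n);C[n]=c;cv2.imwrite(f"pics/{n}4.png",c["image"])
pickle.dump(C,open("C4.pkl","wb"))
```

```text
[ 0.61488414 -0.02781698  0.20426838] [[ 9.93719691e-01  1.11870386e-01  2.48852458e-03]
 [ 1.11897475e-01 -9.93396807e-01 -2.53325500e-02]
 [-3.61869766e-04  2.54519134e-02 -9.99675982e-01]] [ 0.37340586 -0.00924817 -2.71649694] 6.424708709831327
```

View pics/side4.png

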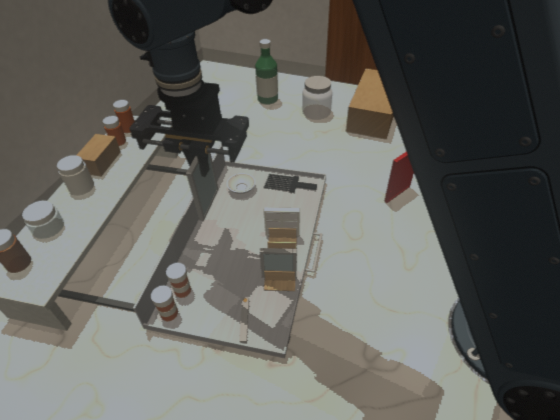

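View pics/wrist4.png

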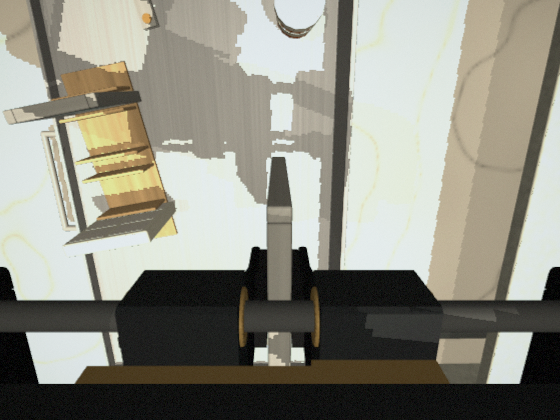

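Run:
```python
from h import *
import pickle
c=pickle.load(open("C4.pkl","rb"))["wrist"]
im=c["image"];g=im.mean(2)
for r in (5,60,100,150,200,240): print(r,g[r,318:362:1].astype(int).tolist())
cv2.imwrite("pics/cw4.png",cv2.resize(im[0:280,250:400],None,fx=4,fy=2.1,interpolation=2))
```

```text
5 [227, 227, 226, 226, 226, 226, 185, 159, 160, 163, 165, 163, 163, 163, 162, 161, 158, 156, 161, 164, 105, 62, 61, 65, 62, 62, 63, 61, 62, 61, 61, 61, 60, 64, 62, 171, 215, 221, 221, 212, 184, 213, 224, 224]
60 [231, 231, 230, 230, 230, 190, 167, 171, 171, 170, 167, 168, 166, 165, 166, 165, 166, 169, 108, 67, 67, 64, 69, 62, 67, 65, 66, 71, 64, 65, 62, 59, 161, 219, 225, 225, 221, 194, 217, 229, 228, 227, 228, 228]
100 [148, 146, 146, 144, 144, 145, 147, 152, 149, 147, 147, 148, 145, 143, 144, 146, 117, 75, 65, 64, 64, 63, 65, 63, 66, 64, 62, 62, 66, 63, 119, 157, 164, 160, 150, 214, 228, 231, 232, 231, 230, 231, 231, 230]
150 [142, 146, 145, 144, 144, 147, 151, 147, 148, 150, 144, 147, 149, 145, 118, 81, 63, 65, 64, 65, 63, 63, 67, 67, 58, 65, 63, 71, 122, 145, 146, 207, 220, 228, 230, 229, 230, 230, 230, 230, 229, 229, 231, 229]
200 [233, 176, 139, 141, 142, 142, 142, 143, 143, 140, 141, 138, 128, 86, 68, 63, 65, 65, 68, 61, 61, 62, 65, 65, 68, 155, 216, 226, 225, 209, 224, 229, 231, 229, 230, 230, 230, 231, 229, 230, 230, 230, 228, 229]
240 [187, 163, 161, 159, 156, 160, 160, 160, 158, 154, 159, 115, 72, 67, 69, 68, 70, 69, 64, 66, 64, 59, 67, 151, 214, 222, 223, 201, 226, 232, 233, 233, 232, 233, 232, 229, 228, 226, 228, 232, 231, 232, 233, 233]
```

View pics/cw4.png

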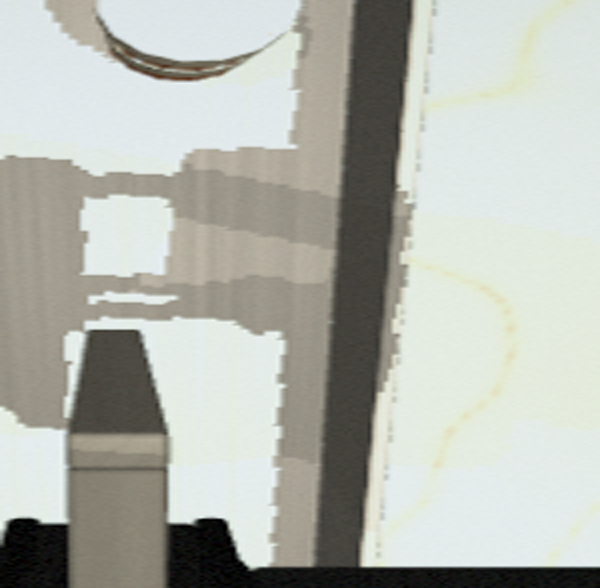

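Run:
```python
from h import *
import pickle
C=pickle.load(open("C4.pkl","rb"));c=C["wrist"]
E1=[(353,5),(350,60),(348,100),(346,150),(343,200),(341,240)]
B1=[(338.3,5),(336.3,60),(334.5,100),(332.5,150),(330.5,200),(329.2,240)]
for E,zs in ((E1,(.074,.077,.080)),(B1,(.005,.007,.010))):
  for z in zs:
    q=np.array([atz(c,p,z) for p in E]); k=np.polyfit(q[:,1],q[:,0],1)
    print(z,"x at y=-0.025:",np.polyval(k,-.025),"slope deg",np.degrees(np.arctan(k[0])))
# mirror bottom edge rightmost: bottom near corners: px (272,158),(288,158)bottom far; 
s=bot.read_state();R=s["tcp_rot"];p=s["position"]
# predicted back face bottom edge: tcp + tool x*5mm, z +98.5mm, y +-45
P=[p+R@np.array([a,b,.0985]) for a in(-.005,.005) for b in (-.045,.045)]+[p+R@np.array([a,b,-.0315]) for a in(-.005,.005) for b in (-.045,.045)]
print(np.round(proj(c,P),1));print(np.round(P,4))
```

```text
0.074 x at y=-0.025: 0.6711621984195569 slope deg -7.086849391782205
0.077 x at y=-0.025: 0.6705927008612013 slope deg -7.086849391782066
0.08 x at y=-0.025: 0.6700232033028457 slope deg -7.086849391782103
0.005 x at y=-0.025: 0.6706875787136891 slope deg -7.021130164735735
0.007 x at y=-0.025: 0.6703827469981775 slope deg -7.021130164735763
0.01 x at y=-0.025: 0.6699254994249091 slope deg -7.021130164735636
[[271.7 149.3]
 [272.5 258.6]
 [285.1 149.2]
 [284.7 258.6]
 [265.1 199.3]
 [267.7 382.5]
 [290.6 199.2]
 [288.9 382.5]]
[[ 0.6049  0.0139  0.1049]
 [ 0.615  -0.0755  0.1072]
 [ 0.6148  0.015   0.1049]
 [ 0.6249 -0.0744  0.1072]
 [ 0.6046  0.0172  0.2349]
 [ 0.6147 -0.0722  0.2371]
 [ 0.6145  0.0183  0.2348]
 [ 0.6246 -0.0711  0.2371]]
```

Request:
{"method": "send_rows", "body": {"motion": [[[10,-1,0],-0.006],[[10,-1,5],-0.005],[[8,-1,15],0],[[0,0,20],0],[[0,0,10],0]]}}

```text
time_s: 6.62
position: [0.6489, -0.0225, 0.1567]
tcp_rot: [[0.992, 0.122, 0.014], [0.122, -0.992, -0.027], [0.011, 0.029, -1.0]]
force: [-1.1, -0.1, -2.3]
opening: 0.112
```

Request:
{"method": "send_rows", "body": {"motion": [[[-4,0,5],0],[[-3.5,-1,12],0],[[0,0,12],0],[[0,0,8],0],[[0,0,0],0]]}}

```text
time_s: 7.03
position: [0.6419, -0.023, 0.1149]
tcp_rot: [[0.992, 0.122, 0.011], [0.123, -0.992, -0.026], [0.008, 0.028, -1.0]]
force: [0.3, 0.5, -2.1]
opening: 0.114
```

Request:
{"method": "send_rows", "body": {"motion": [[[0.7,0,2],0],[[0,0,2],0],[[0,0,2],0],[[0,0,0],0],[[0,0,0],0]]}}

```text
time_s: 7.45
position: [0.6446, -0.0236, 0.1102]
tcp_rot: [[0.992, 0.122, 0.015], [0.122, -0.992, -0.027], [0.012, 0.029, -1.0]]
force: [0.7, -0.4, -2.3]
opening: 0.113
```

Run:
```python
from h import *
import pickle
s=bot.read_state();print(s["position"],s["tcp_rot"],s["force"])
C={}
for n in ("side","wrist"):
    c=capture(n);C[n]=c
    cv2.imwrite(f"pics/{n}5.png",c["image"] if n=="wrist" else cv2.resize(c["image"][100:330,100:350],None,fx=2.6,fy=2.6,interpolation=2))
pickle.dump(C,open("C5.pkl","wb"))
```

```text
[ 0.64460414 -0.02355574  0.11021606] [[ 0.99242616  0.12189669  0.0152157 ]
 [ 0.12227681 -0.99212255 -0.02722557]
 [ 0.01177714  0.02887989 -0.99951351]] [ 0.692517   -0.4382211  -2.34099382]
```

View pics/side5.png

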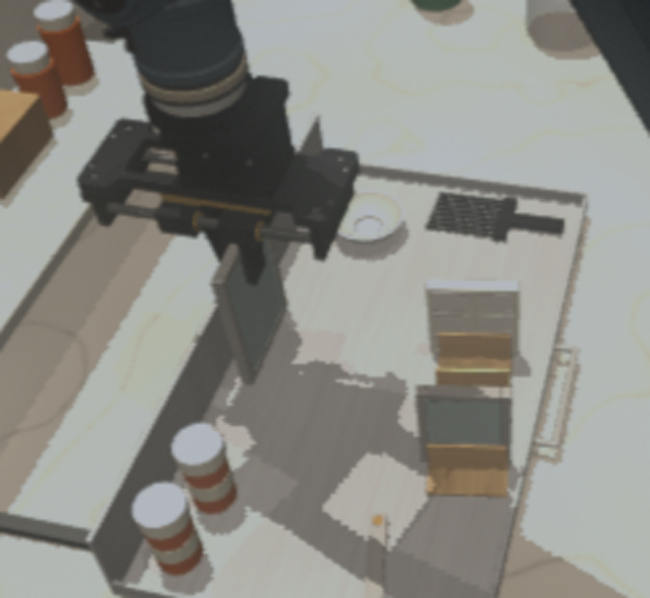

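View pics/wrist5.png

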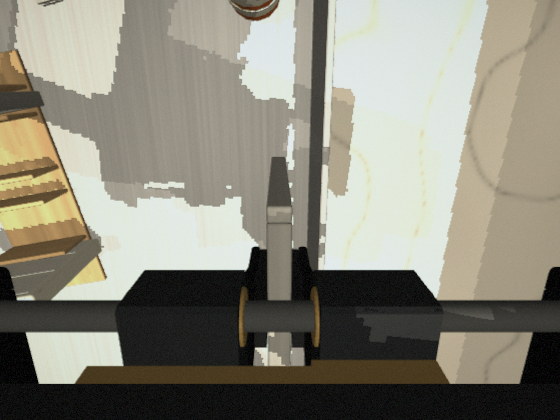

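Request:
{"method": "send_rows", "body": {"motion": [[[-2.5,0,1.5],0],[[-0.5,0,1.5],0],[[-0.5,0,1.5],0],[[-0.3,0,0],0],[[0,0,0],0]]}}

```text
time_s: 7.97
position: [0.6428, -0.0246, 0.1098]
tcp_rot: [[0.992, 0.122, 0.022], [0.122, -0.992, -0.028], [0.018, 0.031, -0.999]]
force: [-0.5, -0.2, -1.6]
opening: 0.112
```

Request:
{"method": "send_rows", "body": {"motion": [[[-1.5,0,2.5],0],[[-0.5,0,2.5],0],[[-0.5,0,2],0],[[-0.5,0,1.5],0],[[-0.5,0,1],0]]}}

```text
time_s: 8.38
position: [0.6426, -0.0281, 0.108]
tcp_rot: [[0.992, 0.123, 0.031], [0.124, -0.992, -0.034], [0.026, 0.037, -0.999]]
force: [-1.2, 1.4, 2.9]
opening: 0.115
```

Request:
{"method": "send_rows", "body": {"motion": [[[-2,-3,-12],0],[[-1,-3,-6],0],[[0,0,0],0],[[0,0,6],0],[[0,0,6],0]]}}

```text
time_s: 8.8
position: [0.6381, -0.0215, 0.1149]
tcp_rot: [[0.992, 0.123, 0.032], [0.125, -0.992, -0.034], [0.027, 0.038, -0.999]]
force: [-0.4, 1.2, -2.7]
opening: 0.114
```

Request:
{"method": "send_rows", "body": {"motion": [[[0.5,0,4],0],[[0.5,0,4],0],[[0,0,2],0],[[0,0,1.5],0],[[0,0,1],0]]}}

```text
time_s: 9.22
position: [0.6393, -0.0237, 0.1071]
tcp_rot: [[0.992, 0.124, 0.029], [0.125, -0.991, -0.037], [0.024, 0.041, -0.999]]
force: [-1.5, 0.7, 5.1]
opening: 0.114
```

Request:
{"method": "send_rows", "body": {"motion": [[[0,0,0],0],[[0,0,0],0],[[0,0,0],0],[[0,0,0],0],[[0,0,0],0]], "gripper": 0.73}}

```text
time_s: 9.63
position: [0.6402, -0.0242, 0.106]
tcp_rot: [[0.992, 0.124, 0.03], [0.125, -0.991, -0.038], [0.025, 0.041, -0.999]]
force: [0.0, -0.2, 0.2]
opening: 0.262
```

Run:
```python
from h import *
import pickle
s=bot.read_state();print(s["position"],s["tcp_rot"],s["force"])
C={}
for n in ("side","wrist"):
    c=capture(n);C[n]=c
    cv2.imwrite(f"pics/{n}6.png",c["image"] if n=="wrist" else cv2.resize(c["image"][130:270,130:270],None,fx=4.2,fy=4.2,interpolation=2))
pickle.dump(C,open("C6.pkl","wb"))
```

```text
[ 0.64020117 -0.02421199  0.10601715] [[ 0.99181348  0.12410451  0.0300682 ]
 [ 0.12519967 -0.99141191 -0.03778191]
 [ 0.02512106  0.04123714 -0.99883354]] [ 0.03928385 -0.19239503  0.17717041]
```

View pics/side6.png

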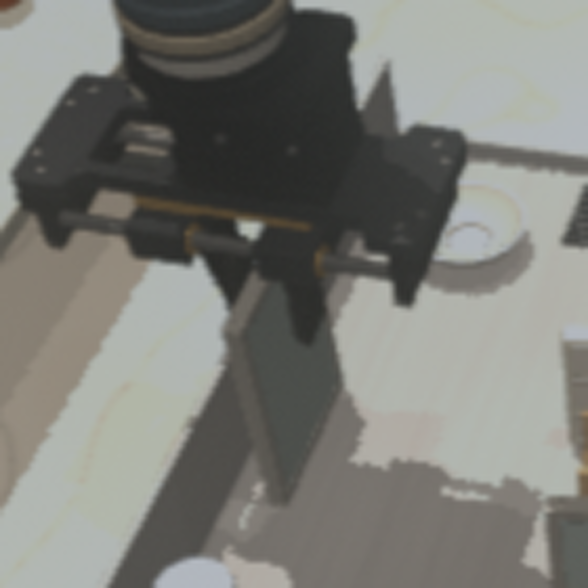

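View pics/wrist6.png

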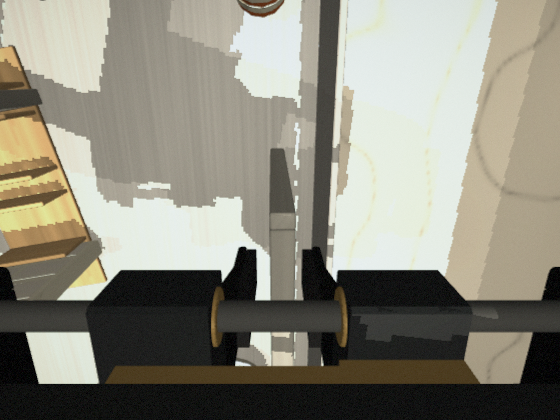

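Run:
```python
from h import *
import pickle
c=pickle.load(open("C6.pkl","rb"))["wrist"]
im=c["image"];g=im.mean(2)
for r in (145,148,150,152,156,200): print(r,g[r,264:345].astype(int).tolist())
for z in (.006,.008,.010):
  print(z,atz(c,(271.5,149),z),atz(c,(284.5,149),z))
print(atz(c,(295,212),.138),atz(c,(270.5,212),.138))
```

```text
145 [150, 147, 150, 151, 155, 156, 155, 150, 145, 145, 145, 147, 149, 163, 172, 172, 167, 169, 165, 168, 167, 169, 170, 170, 170, 173, 174, 174, 171, 170, 169, 225, 235, 236, 197, 166, 166, 172, 175, 177, 172, 172, 172, 172, 173, 169, 167, 168, 172, 150, 143, 97, 70, 67, 65, 64, 70, 65, 65, 67, 67, 68, 66, 66, 69, 68, 65, 65, 124, 196, 222, 228, 218, 169, 137, 125, 155, 166, 166, 164, 163]
148 [151, 147, 143, 150, 155, 157, 146, 117, 99, 100, 104, 106, 102, 112, 115, 115, 111, 114, 125, 137, 162, 155, 148, 147, 150, 149, 155, 150, 150, 149, 147, 219, 234, 236, 192, 160, 159, 166, 169, 171, 167, 173, 172, 159, 148, 145, 147, 150, 150, 146, 134, 89, 68, 68, 63, 66, 67, 67, 68, 68, 69, 68, 68, 69, 67, 68, 67, 70, 110, 135, 146, 146, 143, 143, 132, 134, 157, 168, 166, 169, 165]
150 [149, 149, 146, 149, 156, 158, 106, 72, 73, 75, 75, 78, 79, 76, 78, 80, 77, 78, 76, 75, 126, 147, 147, 148, 150, 153, 152, 149, 150, 152, 149, 220, 232, 233, 181, 147, 148, 149, 152, 153, 151, 150, 150, 150, 151, 148, 146, 146, 150, 148, 134, 89, 62, 66, 68, 68, 64, 68, 65, 66, 68, 64, 67, 68, 69, 64, 67, 67, 
[... 789 characters left out ...]
4, 156, 167, 168, 167, 168, 167]
200 [147, 146, 142, 142, 148, 109, 75, 72, 74, 74, 79, 74, 76, 75, 77, 77, 78, 79, 79, 80, 74, 75, 74, 75, 79, 79, 76, 79, 75, 106, 137, 220, 234, 183, 142, 141, 143, 146, 147, 143, 149, 150, 146, 146, 142, 145, 146, 145, 146, 99, 67, 64, 71, 67, 68, 70, 69, 67, 68, 67, 66, 67, 69, 69, 67, 136, 197, 226, 229, 229, 228, 222, 208, 226, 234, 234, 233, 232, 232, 232, 234]
0.006 [0.63253096 0.01627047 0.006     ] [0.64215762 0.01742852 0.006     ]
0.008 [0.63247545 0.01665072 0.008     ] [0.64202788 0.01779984 0.008     ]
0.01 [0.63241994 0.01703098 0.01      ] [0.64189813 0.01817117 0.01      ]
[0.64088703 0.01787815 0.138     ] [0.6313722  0.01678013 0.138     ]
```

Request:
{"method": "send_rows", "body": {"motion": [[[1,0,-4],0],[[2,0,-4],0],[[4,0,0],0],[[4,0,0],0],[[4,0,0],0]]}}

```text
time_s: 10.15
position: [0.6553, -0.0218, 0.115]
tcp_rot: [[0.992, 0.124, 0.029], [0.125, -0.991, -0.038], [0.024, 0.041, -0.999]]
force: [-0.1, -0.3, 0.5]
opening: 0.269
```

Request:
{"method": "send_rows", "body": {"motion": [[[4,0,0],0],[[4,0,0],0],[[4,0,0],0],[[4,0,0],0],[[3,0,0],0]]}}

```text
time_s: 10.57
position: [0.6775, -0.0191, 0.1156]
tcp_rot: [[0.992, 0.124, 0.031], [0.125, -0.991, -0.038], [0.026, 0.041, -0.999]]
force: [0.2, -0.2, 0.7]
opening: 0.269
```

Run:
```python
from h import *
s=bot.read_state();print(s["position"],s["tcp_rot"],s["force"])
for n in ("side","wrist"):
    c=capture(n)
    cv2.imwrite(f"pics/{n}7.png",c["image"] if n=="wrist" else cv2.resize(c["image"][130:270,130:270],None,fx=4.2,fy=4.2,interpolation=2))
```

```text
[ 0.67746181 -0.01907159  0.11559747] [[ 0.99179286  0.12410861  0.03072413]
 [ 0.12522826 -0.99141215 -0.03768058]
 [ 0.02578379  0.04121886 -0.9988174 ]] [ 0.16861348 -0.22168386  0.69266148]
```

View pics/side7.png

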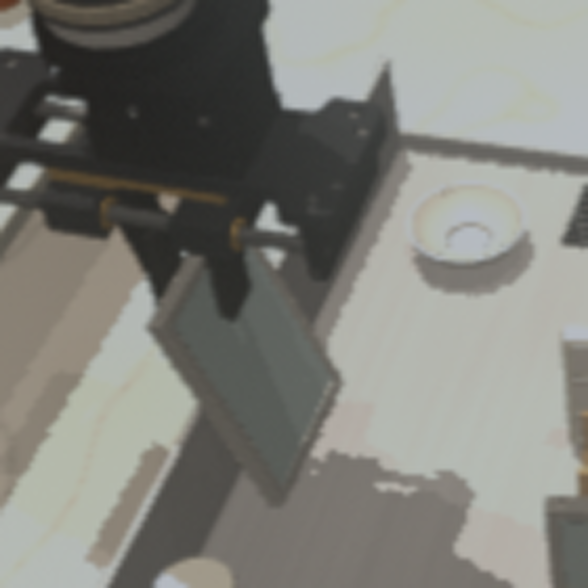

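View pics/wrist7.png

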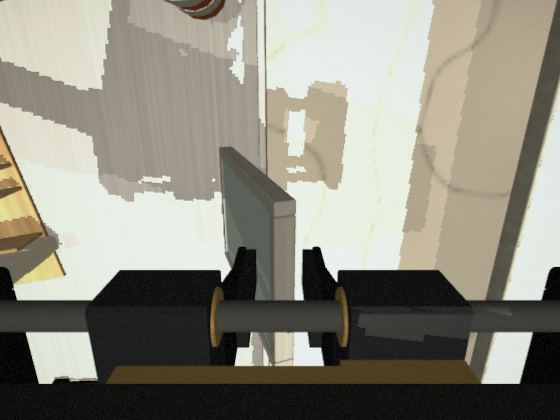

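Request:
{"method": "send_rows", "body": {"motion": [[[0,0,0],0],[[0,0,0],0],[[0,0,0],0],[[0,0,0],0],[[0,0,0],0]], "gripper": 0.45}}

```text
time_s: 11.08
position: [0.6763, -0.0191, 0.1151]
tcp_rot: [[0.992, 0.124, 0.029], [0.125, -0.991, -0.038], [0.024, 0.041, -0.999]]
force: [-0.0, 0.0, -0.0]
opening: 0.52
```

Request:
{"method": "send_rows", "body": {"motion": [[[0,0,-10],0],[[0.3,0.4,-15],0],[[0.5,0.8,-20],0],[[0.5,0.8,-25],0],[[0,0,0],0]]}}

```text
time_s: 11.5
position: [0.6743, -0.0181, 0.1882]
tcp_rot: [[0.992, 0.124, 0.024], [0.125, -0.991, -0.037], [0.019, 0.039, -0.999]]
force: [2.1, 0.5, 0.6]
opening: 0.551
```

Run:
```python
from h import *
import pickle
s=bot.read_state();print(s["position"],s["force"])
C={}
for n in ("side","wrist"):
    c=capture(n);C[n]=c
    cv2.imwrite(f"pics/{n}8.png",c["image"] if n=="wrist" else cv2.resize(c["image"][130:330,130:330],None,fx=3,fy=3,interpolation=2))
pickle.dump(C,open("C8.pkl","wb"))
```

```text
[ 0.67428274 -0.01806561  0.18819823] [2.11079017 0.46978522 0.61352139]
```

View pics/side8.png

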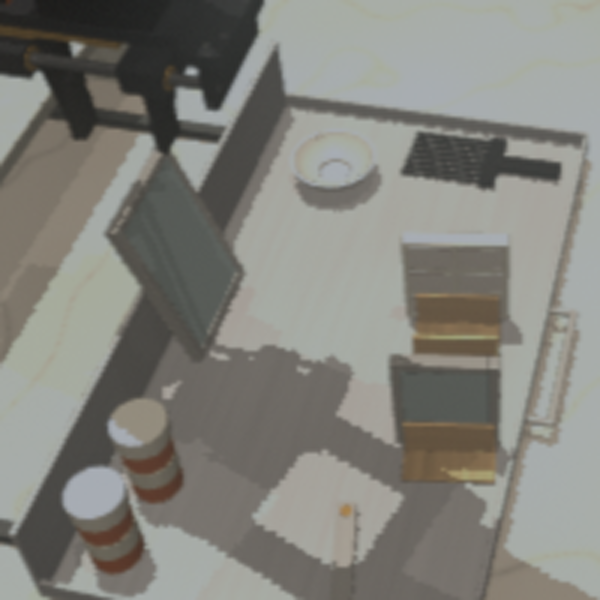

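View pics/wrist8.png

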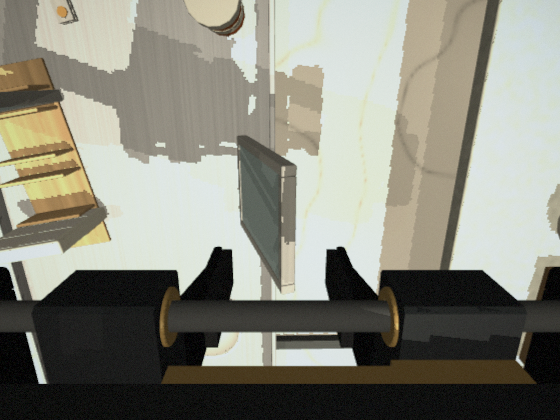

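Request:
{"method": "send_rows", "body": {"motion": [[[0,0,-15],0],[[0,0,-15],0],[[0,0,-10],0],[[0,0,0],0],[[0,0,0],0]]}}

```text
time_s: 12.02
position: [0.6665, -0.0156, 0.2196]
tcp_rot: [[0.992, 0.125, 0.005], [0.125, -0.992, -0.033], [0.001, 0.034, -0.999]]
force: [-0.6, -0.4, -0.6]
opening: 0.55
```

Run:
```python
from h import *
s=bot.read_state();print(s["position"],s["time_s"])
c=capture("wrist");im=c["image"].copy()
cs=capture("side");ims=cs["image"].copy()
w=np.array([.6705,-.025]);u=np.array([.9925,.1222]);v=np.array([-.1222,.9925]);f=.008
best=[]
for th,col in ((15,(255,0,0)),(18.2,(0,0,255))):
  a=np.radians(th);d=.07*np.tan(a);P=[]
  for h,off in ((0,0),(.13,0),(.13,.01),(0,.01)):
    n=-d+h*np.sin(a)-off*np.cos(a);z=f+h*np.cos(a)+off*np.sin(a)
    for l in (-.045,.045):
      q=w+u*n+v*(l-.001);P.append([*q,z])
  print(th,np.round(proj(c,P)).astype(int).tolist())
  for cc,ii in ((c,im),(cs,ims)):
    for q in proj(cc,P): cv2.circle(ii,tuple(int(x) for x in np.round(q)),1,col,-1)
cv2.imwrite("pics/w9.png",cv2.resize(im[90:330,180:360],None,fx=3,fy=2.4,interpolation=2))
cv2.imwrite("pics/s9.png",cv2.resize(ims[160:260,150:250],None,fx=6,fy=6,interpolation=2))
```

```text
[ 0.66650154 -0.01560026  0.21957668] 12.0167
15 [[264, 216], [263, 137], [300, 273], [303, 163], [288, 275], [290, 164], [256, 217], [254, 137]]
18.2 [[261, 216], [259, 137], [303, 272], [306, 163], [292, 274], [294, 163], [252, 217], [250, 137]]
```

View pics/w9.png

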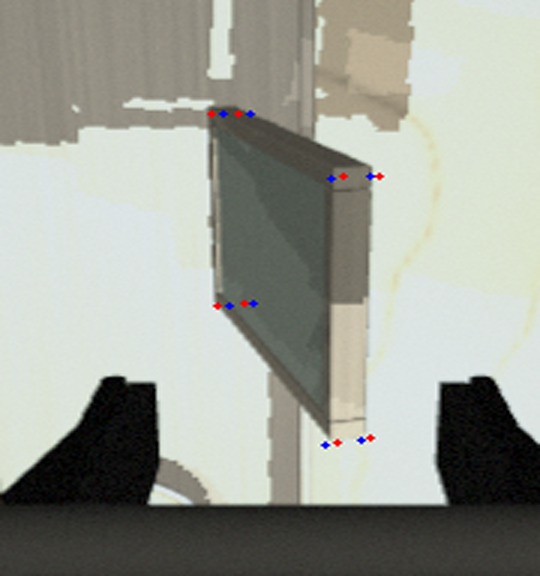

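View pics/s9.png

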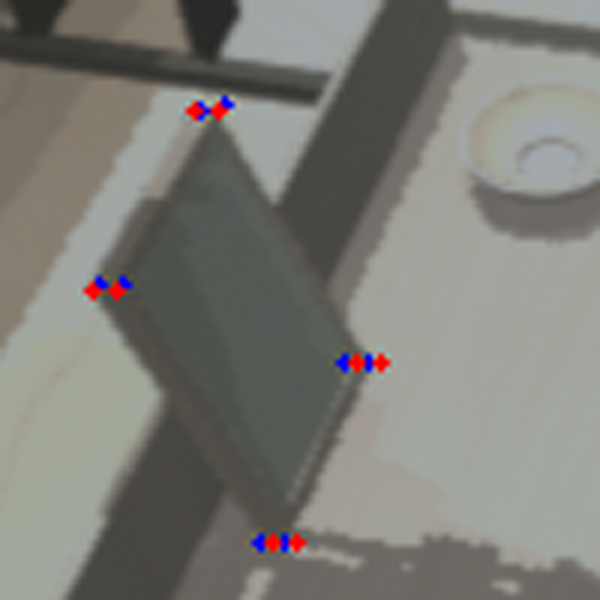

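Run:
```python
from h import *
print(bot.hand_in())
```

```text
the job is handed in; nothing more can be done
None
```

The larger mirror is out of the rack and leaning against the middle of the back wall, short edge down. I handed the job in at about 12 s of the 38 s allowed.

I gripped it by its top, lifted it straight out and turned it 80° to face the wall. I stood it on the tray floor about 23 mm from the wall and tipped it over between slightly opened fingers. Then I opened the gripper and withdrew upwards.

**Position:** its centre was within about 2 mm of the wall's middle, measured just before tipping. It looked the same in two views after release, about 0.5 s apart.

**Slant:** the footing distance gives about 18°. Model corners drawn over the last pictures fit a slant between 15° and 18°. The bottom edge fits the 18° overlay best, while one top corner sits nearer 15°, so the two do not agree exactly with each other or with 17°.

**Other objects:** the small mirror and the pill organiser were still standing in their slots in the last full view, and the red look-alike was left alone. Force readings stayed below about 6 N throughout.

**Not as planned:** the tool drifted about 2° off vertical between moves, so I lifted and re-set the mirror once before letting go.

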